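Load the coffee pod carousel and index it

TASK

Put the loose coffee pod upright into the empty cup of the pod carousel and press it down gently, without forcing it, until it is fully home and its rim has snapped under both clips. Then turn the wheel just one click counter-clockwise seen from above, so that the new pod comes to rest under the gate, and let go. Leave the other things where they are.

Things in the scene. Friction and masses are not known exactly. Their poses are not given: they have to be found in the camera images.
- pod: the only loose coffee pod, standing upright on the worktop left of the carousel: a cone, 37 mm wide at its foot, widening to a 50 mm rim at the top, 43 mm tall; 20 g. Origin at the centre of its foot, z up. Pinch it at the rim. Its foil lid is flat and can be pressed on.
- pod_carousel: the carousel's fixed black base, a disc 196 mm wide; origin at the centre of its underside, on the wheel's axis, z up. Its -x axis points to the loading station, where the empty cup stands at the start.
- gate: fixed steel gate one click (72 degrees) counter-clockwise from the loading station; origin and axes as the base's. 11 mm post outside the wheel, arm over the wheel (top 91 mm above the worktop), and a black tongue 24 x 18 mm hanging from it, underside 71 mm above the worktop: 4 mm over a pod that is home. It blocks a pod that is not home.
- wheel (a joint): turn of the grey wheel about the vertical axis, rad, 0 at the start, positive counter-clockwise seen from above. Five cups on a 78 mm radius, four already filled. A detent pulls the wheel to the nearest of the rest positions 72 degrees (1.257 rad) apart; the stiffest point between them takes about 0.3 N m.
- pocket (a point): centre of the floor of the empty cup, 24 mm above the worktop, 78 mm from the wheel's axis; turns with the wheel, axes as the wheel's. The cup is 28 mm deep, 48 mm wide inside. A spring ejector plate stands 6 mm up from the floor and pushes the pod back with about 7 to 10 N; only the clips hold it down.
- clips (a point): point midway between the noses of the empty cup's two spring clips, 46 mm above the cup's floor; one clip is on the side of the wheel's axis, one on the far side; fingers fit at the other two sides. Noses 12 mm wide, 44 mm apart, tops 48 mm above the floor. A pod set down perches about 20 mm above home; pressing takes 10 to 18 N; the clips catch only in the last 1 mm: if missed, press again.
- knob (a point): middle of the black bar grip on the wheel's axis, 96 mm above the worktop: 46 mm long, 14 mm thick, 36 mm tall. It turns with the wheel; its x axis runs along the bar, which points at the empty cup. Above 76 mm over the worktop it is free all round for 50 mm, as far as the gate arm's inner end.
- gate_station (a point): fixed point under the gate: where the pod's origin is when the wheel has turned exactly one click and the pod is home.
- tea_box: small upright carton 46 x 62 x 82 mm, behind the pod; bystander, origin under its centre.
- salt_shaker: salt shaker 44 mm wide, 90 mm tall, behind the carousel to the left; bystander, origin under its centre.
- sugar_canister: round canister with a lid, 87 mm wide, 110 mm tall, behind the carousel to the right; bystander, origin under its centre.
- spice_jar: spice jar with a black cap, 44 mm wide, 107 mm tall, at the front edge right of the carousel; bystander, origin under its centre.
- cup_floor: the rigid round floor of the empty cup, 56 mm wide; origin at its top centre (the same point as pocket). More than 20 N between it and the pod spoils the pod.

How it is judged:
On the way, in this order (a step that is already met when the one before it is completed fails the run):
1. the pod is home in the empty cup with the fingers off it, the wheel still at the loading station (horizontal distance between pod and pocket below 0.005 m and z of pod in the frame of pocket below 0.002 m and angle between pod's own z axis and vertical below 0.08 rad and value of joint wheel between -0.2 and 0.2 rad and contact force between the fingers and pod below 0.1 N), for 0.2 s.
2. the wheel has turned one click (value of joint wheel between 1.15 and 1.36 rad), for 0.2 s.
At the end, for the whole second after the job is handed in: the wheel rests one click on (1.18 to 1.33 rad), the pod is at rest, upright within 0.08 rad, home in its cup (within 2 mm of the floor in height and 5 mm of the cup's centre) and within 9 mm of the station under the gate (value of joint wheel between 1.18 and 1.33 rad and velocity of joint wheel between -0.1 and 0.1 rad/s and horizontal distance between pod and gate_station below 0.009 m and horizontal distance between pod and pocket below 0.005 m and z of pod in the frame of pocket between -0.003 and 0.002 m and angle between pod's own z axis and vertical below 0.08 rad and linear speed of pod below 0.02 m/s); the robot touches nothing.
It fails at once if the pod is forced: more than 20 N between the pod and the cup's floor (contact force between pod and cup_floor above 20 N).
It fails at once if the pod is jammed against the gate: more than 3 N (contact force between pod and gate above 3 N).
It fails at once if the wheel is turned past the click (beyond 1.6 rad) or the wrong way (below -0.4 rad) (value of joint wheel above 1.6 rad or value of joint wheel below -0.4 rad).
It fails at once if a bystander is moved by more than 20 mm (distance of any of tea_box, salt_shaker, sugar_canister, spice_jar from where it was at the start of the episode above 0.02 m).
It also fails if it takes over 70 s, if anything falls off the work surface, if the arm or the gripper's body presses on something with over 40 N, if the wrist force passes 120 N, or if a joint passes its speed limit or range.

ROBOT

A 7-joint arm with a two-finger parallel gripper is mounted at the origin on a cart in front of the work surface, level with it; the furniture and walls round the work are solid. World frame = base frame: x ahead of the robot, y to its left, z up, the work surface at z = 0. Lengths are in m, angles in rad, forces in N, time in s.
With the tool pointing down it reaches from about 0.35 to 0.9 m from the base axis. Payload 8.1 kg.
Tool frame: the origin (TCP) lies at the very end of the fingers, on their centre line; the grasp point (between the pads) lies 19 mm behind it (arm.tcp_to_grasp is the z of the grasp point in the tool frame, in m); z points along the fingers, y is the line along which they close (so a half turn about z gives the same grasp; the last joint's range is limited). The gripper opens to 92 mm and grips with 3 to 60 N. Pads are 19 mm wide; open, the fingers measure 130 mm over their backs; the gripper's body (75 mm by 190 mm) begins 47 mm behind the grasp point.
Start: joints at [1.139, 0.434, 0.025, 1.573, -0.012, 1.134, -0.075], TCP at [0.202, -0.592, 0.227] pointing down, gripper open.
Joint ranges: [-2.62, 2.62], [-0.44, 2.09], [-1.27, 1.32], [0.08, 2.57], [-1.32, 4.46], [0.12, 2], [-2.74, 2.74]. Speed limits (rad/s): [2.22, 2.22, 3.01, 3.01, 3.14, 3.14, 3.14].

INTERFACE

Orientations are given as a rotation vector (axis times angle).
In Python, from cell import readout, vision, sign_off, arm gives the robot as it stands. The module is installed in compiled form; this text tells all that it offers.
- The arm moves only by the shell command python3 -m creep 'ROWS' [FORCE]. ROWS is JSON, a list of rows, each a list of 5 numbers: the shift along the tool's x, y, z in units of 4 cm (1.0 is 4 cm), then the turn about the tool's z in units of 4 degrees (1.0 is 4 degrees), then the opening, from 0 (shut) to 1 (fully open). A call has 1 to 12 rows; each row shifts and turns the commanded pose from where the row before left it, along the tool's axes as they then stand; what a row does not reach is not made up. A row lasts 1/8 s, in which the tool goes at most 62.5 mm and 10.7 degrees, less where a joint would pass 70% of its speed; a pose out of reach is approached as far as the arm can. A call with a number of a shift or a turn outside -1 to 1 is refused whole. A call with a gripper value outside its range is refused whole. The fingers move at their own pace and stop on an object; FORCE is the grip in N (left out, the last holds). Time passes only in rows, so rows that do not move let the fingers close. It gives the time, the measured TCP pose, the force, the opening and the grip force at its end, in the units of the state.
- readout.observe(): the state, without advancing time (a new reading comes with each control period).
- vision.get_image(name): name is "side" or "top" or "wrist"; returns a dict with "pixels" (420x560x3 uint8, blue, green, red), "z_map" (420x560 float32, m along the optical axis (not along the pixel's ray), 0 where there is no reading), "camera_matrix" (3x3 intrinsics, pixels), "position" and "rotation" of the camera in the world. Camera axes: x right, y up, looking along -z (the intrinsics and any distortion apply to the point x, -y, -z); pixel columns grow to the right and rows downward; lengths in m; the calibration is good to about 2 mm. A picture is of the moment at which its call begins.
- sign_off(): hands the job in; it is judged then, once.
The state is a dict: "clock": time; "joints": joint angles; "dq": joint speeds; "joint_efforts": joint torques, N m; "position": TCP position; "ee_rot": TCP orientation; "force": force on the tool from outside, world axes, zero at the start; "ft_torque": the same for the moment, N m; "width": opening from 0.0 (shut) to 1.0 (fully open); "gripper_force": force on a finger pad.
Only numpy, scipy, OpenCV 4.12 (cv2) and the standard library are available. Lean on these libraries where they do the work, as an engineer would, in place of code of your own. Each camera call takes 0.05 s, during which the arm holds its last target. There are 200 camera calls.

## Working session

There is one attempt and no reset: what is moved stays moved. The work goes in short steps, Python scripts to look and compute and a shell command to move; the robot and the scene stay as the last step left them, time stands still between calls to the robot, and variables do not carry over. Pictures are saved under pics/ and viewed, at most 10 in all, crops included, and the job is handed in when it is done.

```bash
mkdir -p pics
cat > h.py <<'E'
import numpy as np, cv2
from cell import readout, vision
from scipy.spatial.transform import Rotation as R
def cloud(im):
    K=im["camera_matrix"];z=im["z_map"];v,u=np.mgrid[:z.shape[0],:z.shape[1]]
    p=np.stack([(u-K[0,2])/K[0,0]*z,-(v-K[1,2])/K[1,1]*z,-z],-1)
    rot=np.array(im["rotation"])
    Rm=rot if rot.shape==(3,3) else R.from_rotvec(rot).as_matrix()
    w=p@Rm.T+np.array(im["position"]); w[z==0]=np.nan
    return w
E
python3 - <<'E'
from h import *
for n in("top","side"):
    im=vision.get_image(n); cv2.imwrite(f"pics/{n}0.png",im["pixels"]); np.savez(f"{n}0.npz",**im)
    print(n,im["position"],im["rotation"],im["camera_matrix"])
s=readout.observe();print({k:np.round(v,3) for k,v in s.items()});print(R.from_rotvec(s["ee_rot"]).as_matrix().round(3))
E
```

```text
top [4.91223520e-01 7.44722755e-04 9.99659838e-01] [ 0.11748104 -0.04979897 -1.57777534] [[413.41549773   0.         283.10305586]
 [  0.         413.41549773 209.64976056]
 [  0.           0.           1.        ]]
side [0.06943548 0.81714514 0.57392174] [ 0.42364036 -1.37096735 -2.22128403] [[455.59010246   0.         283.62438172]
 [  0.         455.59010246 209.21910527]
 [  0.           0.           1.        ]]
{'clock': np.float64(0.1), 'joints': array([ 1.139,  0.435,  0.025,  1.574, -0.012,  1.134, -0.075]), 'dq': array([-0.002, -0.003, -0.   , -0.003,  0.   , -0.   ,  0.   ]), 'joint_efforts': array([ 4.0000e-03, -6.6913e+01,  9.8800e-01, -3.1515e+01, -6.1000e-02,
        3.7000e-02,  0.0000e+00]), 'position': array([ 0.202, -0.591,  0.226]), 'ee_rot': array([-3.098e+00, -5.140e-01,  1.000e-03]), 'force': array([-0.461, -0.217, -0.792]), 'ft_torque': array([-0.027,  0.003,  0.003]), 'gripper_force': np.float64(0.0), 'width': np.float64(1.001)}
[[ 0.946  0.323 -0.001]
 [ 0.323 -0.946  0.001]
 [-0.    -0.001 -1.   ]]
```

View pics/top0.png

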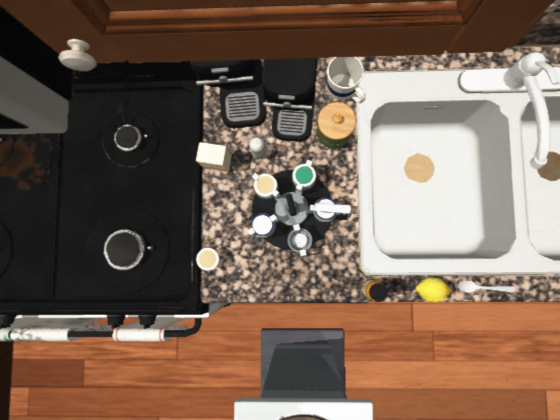

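The top view shows the loose pod at (207,259), the carousel centre at (291,209), the empty cup at about (299,240), the gate at (330,209), the tea box at (213,156) and the shaker at (258,147). Next I'll measure these and look at an enlarged crop.

Run:
```python
from h import *
d=dict(np.load("top0.npz")); w=cloud(d)
im=d["pixels"]; cv2.imwrite("pics/crop.png",cv2.resize(im[130:290,180:370],None,fx=4,fy=3.7,interpolation=cv2.INTER_CUBIC)[:600])
def blob(u,v,lo,hi,r):
    p=w[v-r:v+r+1,u-r:u+r+1].reshape(-1,3);p=p[(p[:,2]>lo)&(p[:,2]<hi)]
    c,rad=cv2.minEnclosingCircle((p[:,:2]*1000).astype(np.float32)); print((u,v),len(p),p.mean(0).round(4),"encl",np.round(c,1),round(rad,1),"zmed",np.median(p[:,2]).round(4), "bbox mid", ((p.min(0)+p.max(0))/2).round(4))
blob(207,259,.035,.055,16)   # pod
for u,v in((265,185),(304,175),(262,226),(325,210)): blob(u,v,.06,.075,13)
blob(291,208,.095,.125,14)   # knob
blob(299,240,.02,.06,12)
blob(340,209,.08,.1,14)
for u,v in((213,156),(258,147),(336,125),(376,291)): print(u,v,w[v,u].round(3))
q=w[180:245,255:345].reshape(-1,3); k=(q[:,2]>.004)&(q[:,2]<.022); print("base",k.sum(),cv2.minEnclosingCircle((q[k][:,:2]*1000).astype(np.float32)))
p=w[195:222,277:306].reshape(-1,3);p=p[(p[:,2]>.100)&(p[:,2]<.125)];print(cv2.minAreaRect((p[:,:2]*1000).astype(np.float32)))
```

```text
(207, 259) 376 [0.4818 0.2175 0.0438] encl [481.9 217.7] 25.4 zmed 0.0439 bbox mid [0.4818 0.2179 0.0434]
(265, 185) 428 [0.6496 0.0811 0.0682] encl [649.2  81.7] 35.6 zmed 0.068 bbox mid [0.6499 0.0815 0.0688]
(304, 175) 414 [ 0.6707 -0.0082  0.068 ] encl [669.5 -10. ] 33.9 zmed 0.0677 bbox mid [ 0.6696 -0.0088  0.0686]
(262, 226) 431 [0.558  0.0879 0.0681] encl [558.8  88.4] 35.2 zmed 0.0679 bbox mid [0.5579 0.0882 0.0682]
(325, 210) 228 [ 0.5912 -0.0535  0.0678] encl [592.9 -52.1] 28.2 zmed 0.0676 bbox mid [ 0.5927 -0.0519  0.0684]
(291, 208) 138 [0.5981 0.0214 0.113 ] encl [599.2  21.7] 23.1 zmed 0.1134 bbox mid [0.5986 0.0216 0.1086]
(299, 240) 440 [0.5242 0.0037 0.0334] encl [524.7   5.1] 29.5 zmed 0.0296 bbox mid [0.5235 0.0042 0.0385]
(340, 209) 200 [ 0.5908 -0.0811  0.0908] encl [591.  -81.5] 27.8 zmed 0.0908 bbox mid [ 0.591  -0.0815  0.0912]
213 156 [0.715 0.2   0.081]
258 147 [0.733 0.096 0.085]
336 125 [ 0.778 -0.081  0.093]
376 291 [ 0.412 -0.156  0.105]
base 1929 ((583.2506713867188, 3.5108413696289062), 125.20613098144531)
((598.329345703125, 21.50497055053711), (44.198394775390625, 13.68864631652832), 13.457877159118652)
```

View pics/crop.png

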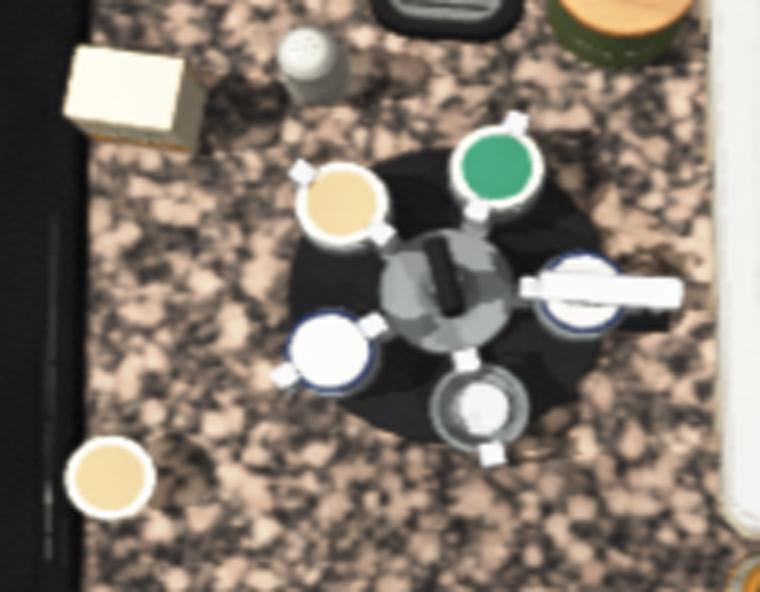

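View pics/side0.png

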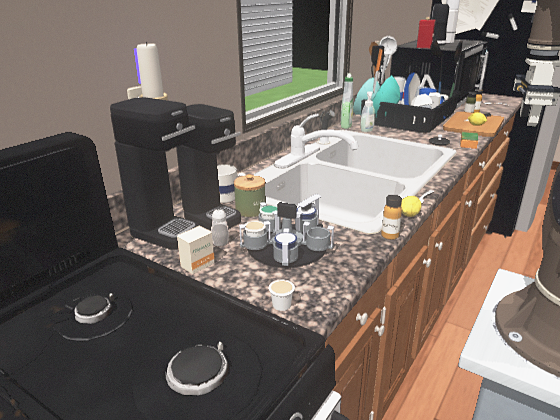

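The side view agrees with the top one: the pod stands alone in front of the tea box. The measurements fit the stated sizes:
- **Pod:** (0.482, 0.218), rim at 43 mm.
- **Wheel axis:** (0.598, 0.0215). The bar and the filled pods (radius about 78 mm) give a yaw of 13.3°.
- **Empty cup:** (0.522, 0.0036).

The same tool yaw works for the pod, the cup and the bar. I'll move above the pod.

```bash
python3 -m creep '[[0,0,0,0.7,1],[0,0,0,0.7,1],[1,-0.9,0,0,1],[1,-0.9,0,0,1],[1,-0.9,0,0,1],[1,-0.9,0,0,1],[1,-0.9,0,0,1],[1,-0.9,0,0,1],[1,-0.9,0,0,1],[1,-0.9,0,0,1],[1,-0.9,0,0,1],[1,-0.9,0,0,1]]'
python3 -m creep '[[0.75,-1,0,0,1],[0.7,-1,0,0,1],[0,-1,0,0,1],[0,-1,0,0,1],[0,-1,0,0,1],[0,-1,0,0,1],[0,-1,0,0,1],[0,-1,0,0,1],[0,-1,0,0,1],[0,0,1,0,1],[0,0,1,0,1],[0,0,0,0,1]]'
cat >> h.py <<'E'
def goto(x,y,z,bar=None):
    "units of the move still needed to bring the TCP to x,y,z"
    s=readout.observe();M=R.from_rotvec(s["ee_rot"]).as_matrix()
    print("t",round(float(s["clock"]),2),"pos",np.round(s["position"],4),"xyaw",round(np.degrees(np.arctan2(M[1,0],M[0,0])),2),"zax",M[:,2].round(3),"F",np.round(s["force"],1),"w",round(float(s["width"]),3),"gf",round(float(s["gripper_force"]),1),
     "units",(M.T@(np.array([x,y,z])-s["position"])/.04).round(3))
E
python3 -c "
from h import *
goto(.482,.2177,.03)"
```

```text
clock: 1.6
position: [0.5093, -0.1481, 0.2265]
ee_rot: [3.121, 0.362, -0.001]
force: [1.0, -1.1, 0.6]
width: 1.003
gripper_force: 0.0
clock: 3.1
position: [0.4807, 0.213, 0.1442]
ee_rot: [3.118, 0.362, -0.009]
force: [-0.2, -0.3, 0.5]
width: 1.001
gripper_force: 0.0
t 3.1 pos [0.4807 0.213  0.1442] xyaw 13.25 zax [-0.006 -0.003 -1.   ] F [-0.2 -0.3  0.5] w 1.001 gf 0.0 units [ 0.076 -0.112  2.854]
```

```bash
python3 -m creep '[[0.07,-0.11,0,0,1],[0,0,0.4,0,1],[0,0,0,0,1]]'
python3 - <<'E'
from h import *
im=vision.get_image("wrist"); cv2.imwrite("pics/w1.png",im["pixels"]); w=cloud(im).reshape(-1,3)
k=(w[:,2]>.037)&(w[:,2]<.05)&(np.hypot(w[:,0]-.482,w[:,1]-.2177)<.04);p=w[k]
print(k.sum(),p.mean(0).round(4),cv2.minEnclosingCircle((p[:,:2]*1000).astype(np.float32)))
goto(.482,.2177,.028)
E
```

```text
clock: 3.48
position: [0.4841, 0.2188, 0.1302]
ee_rot: [3.12, 0.362, -0.001]
force: [0.6, -0.2, -0.4]
width: 1.0
gripper_force: 0.0
3598 [0.4818 0.2169 0.0436] ((481.0677490234375, 216.47589111328125), 25.41014289855957)
t 3.52 pos [0.4843 0.2189 0.1306] xyaw 13.23 zax [-0.001 -0.    -1.   ] F [-0.2  0.4  0.2] w 0.999 gf 0.0 units [-0.062  0.015  2.564]
```

View pics/w1.png

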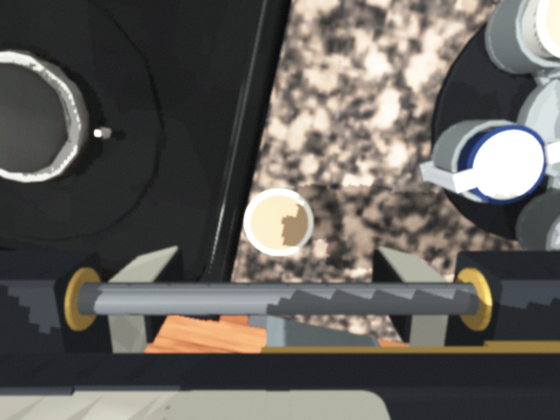

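The wrist view shows the pod at (278,222), between the open fingers. The stove edge passes just left of it at about (235,250), so I'll check that height where the left finger will come down.

Run:
```python
from h import *
w=cloud(dict(np.load("top0.npz"))).reshape(-1,3)
for y in np.arange(.225,.31,.01):
    k=(abs(w[:,1]-y)<.005)&(abs(w[:,0]-.48)<.04);p=w[k];print(round(y,3),p[:,2].max().round(4),np.median(p[:,2]).round(4))
goto(.4818,.2172,.03)
```

```text
0.225 0.0474 0.0425
0.235 0.0464 0.0423
0.245 0.0431 -0.0039
0.255 0.0079 0.0036
0.265 0.0084 0.0042
0.275 -0.012 -0.0158
0.285 -0.0115 -0.0161
0.295 -0.0111 -0.0161
0.305 -0.012 -0.0162
t 3.52 pos [0.4843 0.2189 0.1306] xyaw 13.23 zax [-0.001 -0.    -1.   ] F [-0.2  0.4  0.2] w 0.999 gf 0.0 units [-0.07   0.026  2.514]
```

```bash
python3 -m creep '[[-0.07,0.03,0.8,0,1],[0,0,0.8,0,1],[0,0,0.5,0,1],[0,0,0.4,0,1],[0,0,0,0,1],[0,0,0,0,0],[0,0,0,0,0],[0,0,0,0,0],[0,0,0,0,0],[0,0,0,0,0]]' 8
python3 -c "
from h import *
goto(.522,.0036,.1)"
```

```text
clock: 4.78
position: [0.4821, 0.2173, 0.0308]
ee_rot: [3.121, 0.362, 0.0]
force: [-0.1, 0.2, 0.9]
width: 0.529
gripper_force: 8.0
t 4.78 pos [0.4821 0.2173 0.0308] xyaw 13.23 zax [ 0.  0. -1.] F [-0.1  0.2  0.9] w 0.529 gf 8.0 units [-0.252  5.429 -1.729]
```

```bash
python3 -m creep '[[0,0,-0.8,0,0],[0,0,-0.8,0,0],[0,0,-0.8,0,0],[-0.1,0.8,0,0,0],[-0.15,0.9,0,0,0],[0,0.9,0,0,0],[0,0.9,0,0,0],[0,0.9,0,0,0],[0,0.7,0,0,0],[0,0.33,0,0,0],[0,0,0,0,0],[0,0,0,0,0]]'
python3 - <<'E'
from h import *
im=vision.get_image("wrist"); cv2.imwrite("pics/w2.png",im["pixels"]); np.savez("w2.npz",**im)
im2=vision.get_image("top"); cv2.imwrite("pics/t2.png",im2["pixels"][150:290,200:390])
s=readout.observe(); w=cloud(im).reshape(-1,3)
k=(np.hypot(*(w[:,:2]-s["position"][:2]).T)<.045)&(w[:,2]>s["position"][2]+.003)&(w[:,2]<s["position"][2]+.022);p=w[k]
print(k.sum(),p.mean(0) if k.sum() else 0)
goto(.522,.0036,.1)
E
```

```text
clock: 6.28
position: [0.5218, 0.0051, 0.1267]
ee_rot: [-3.12, -0.364, -0.0]
force: [0.2, 0.4, -0.2]
width: 0.531
gripper_force: 8.0
6797 [0.52860632 0.00606689 0.13963859]
t 6.38 pos [0.5219 0.0051 0.1268] xyaw 13.35 zax [-0.  0. -1.] F [ 0.7  0.  -0.2] w 0.525 gf 8.0 units [-0.005  0.036  0.669]
```

View pics/w2.png

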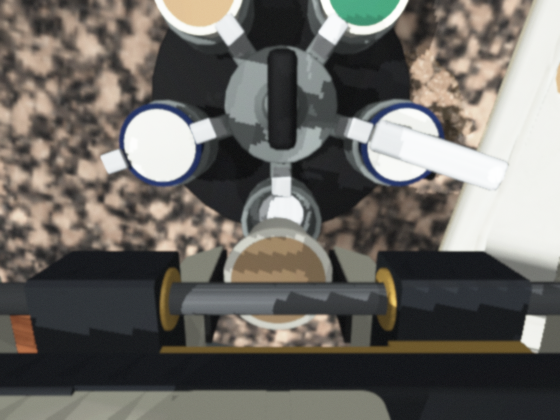

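The wrist view shows the pod held upright at (278,280), in front of the empty cup at (282,212), with the bar at (282,100) pointing straight at it. I'll refine the axis and cup position from this view.

Run:
```python
from h import *
w=cloud(dict(np.load("w2.npz")))
p=w[40:160,250:320].reshape(-1,3);p=p[(p[:,2]>.105)&(p[:,2]<.12)];r=cv2.minAreaRect((p[:,:2]*1000).astype(np.float32));print("knob",p.mean(0).round(4),r)
from scipy.optimize import least_squares
for (u,v) in((160,145),(400,145)):
    q=w[v-50:v+50,u-50:u+50].reshape(-1,3);q=q[(q[:,2]>.064)&(q[:,2]<.0685)];h=cv2.minEnclosingCircle((q[:,:2]*1000).astype(np.float32));print("pod",len(q),q.mean(0).round(4),h)
q=w[220:340,215:345].reshape(-1,3);q=q[(q[:,2]>.12)&(q[:,2]<.15)]
print("held",len(q),np.median(q[:,2]),(q.min(0)+q.max(0))/2,q.max(0)-q.min(0))
q=q[abs(q[:,2]-np.median(q[:,2]))<.003];M=np.array([[.9732,.2299],[.2299,-.9732]]);t=(q[:,:2]-[.5219,.0051])@M.T;print("held in tool xy",t.min(0),t.max(0))
```

```text
knob [0.5991 0.0208 0.1133] ((598.384765625, 20.644960403442383), (45.68473815917969, 13.81342887878418), 14.313075065612793)
pod 4879 [0.5583 0.0871 0.0673] ((557.8408203125, 87.16378021240234), 25.466880798339844)
pod 2699 [ 0.5928 -0.0553  0.0674] ((593.1411743164062, -51.69459915161133), 30.2301025390625)
held 6223 0.13935307995503793 [0.52083135 0.00632905 0.1350134 ] [0.05106817 0.05911537 0.02975893]
held in tool xy [-0.02674051 -0.02757133] [0.02442024 0.03057573]
```

```bash
python3 -m creep '[[0.03,0.06,0,0,0],[0,0,0.5,0,0],[0,0,0.4,0,0],[0,0,0.2,0,0],[0,0,0.1,0,0],[0,0,0,0,0]]'
python3 -c "
from h import *
goto(.5235,.0029,.0745)"
```

```text
clock: 7.12
position: [0.5239, 0.0016, 0.0787]
ee_rot: [-3.121, -0.362, 0.0]
force: [0.7, -0.1, 0.5]
width: 0.529
gripper_force: 8.0
t 7.12 pos [0.5239 0.0016 0.0787] xyaw 13.24 zax [-0.  0. -1.] F [ 0.7 -0.1  0.5] w 0.529 gf 8.0 units [-0.001 -0.033  0.106]
```

```bash
python3 -m creep '[[0,-0.03,0.05,0,0],[0,0,0.05,0,0],[0,0,0.03,0,0],[0,0,0,0,0]]'
```

```text
clock: 7.62
position: [0.5237, 0.0027, 0.0737]
ee_rot: [3.121, 0.362, 0.001]
force: [0.1, -0.4, 2.6]
width: 0.533
gripper_force: 8.0
```

```bash
python3 -m creep '[[0,0,0,0,0.75],[0,0,0,0,0.75],[0,0,0,0,0.75],[0,0,-0.6,0,0.75],[0,0,-0.6,0,0.75],[0,0,-0.3,0,0.4],[0,0,0,0,0],[0,0,0,0,0],[0,0,0,0,0],[0,0,0,0,0]]'
python3 - <<'E'
from h import *
im=vision.get_image("wrist"); cv2.imwrite("pics/w3.png",im["pixels"]); w=cloud(im).reshape(-1,3)
k=(np.hypot(w[:,0]-.523,w[:,1]-.003)<.035)&(w[:,2]>.074)&(w[:,2]<.1);p=w[k]
A=np.c_[p[:,:2],np.ones(len(p))]; print(k.sum(),p.mean(0).round(4),np.percentile(p[:,2],[5,50,95]).round(4),np.linalg.lstsq(A,p[:,2],rcond=None)[0][:2].round(3))
print(cv2.minEnclosingCircle((p[:,:2]*1000).astype(np.float32)))
goto(.523,.003,.089)
E
```

```text
clock: 8.88
position: [0.5232, 0.0027, 0.133]
ee_rot: [-3.121, -0.362, 0.002]
force: [-0.4, -0.4, 0.6]
width: 0.257
gripper_force: 0.0
4625 [0.5247 0.0022 0.0865] [0.0853 0.0865 0.0876] [-0.002  0.004]
((524.7940063476562, 2.783149480819702), 27.609283447265625)
t 8.93 pos [0.5233 0.0027 0.1331] xyaw 13.24 zax [-0.001 -0.    -1.   ] F [ 0.3  0.  -0.9] w 0.212 gf 0.0 units [-0.004 -0.009  1.102]
```

View pics/w3.png

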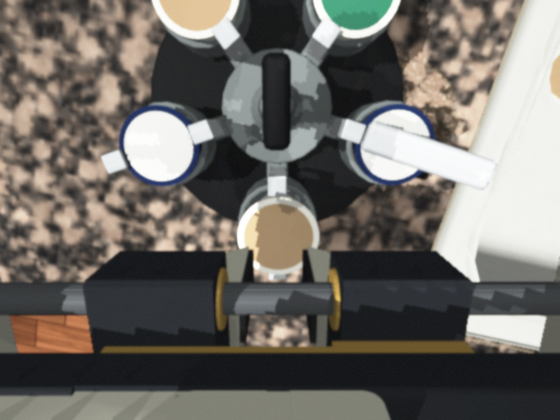

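The pod sits level in the cup at (278,237), with its lid at 86.5 mm, so it is perched as expected. I'll close the fingers and press.

```bash
python3 -m creep '[[0.02,0,0,0,0],[0,0,0.5,0,0],[0,0,0.5,0,0],[0,0,0.1,0,0],[0,0,0.1,0,0],[0,0,0.1,0,0],[0,0,0.1,0,0],[0,0,0.1,0,0],[0,0,0,0,0]]'
```

```text
clock: 10.05
position: [0.5245, 0.0029, 0.0736]
ee_rot: [3.121, 0.362, 0.001]
force: [0.3, -0.4, 0.6]
width: 0.006
gripper_force: 0.1
```

```bash
python3 -m creep '[[0,0,0.04,0,0],[0,0,0.02,0,0],[0,0,0,0,0]]'
python3 - <<'E'
from h import *
im=vision.get_image("wrist"); cv2.imwrite("pics/w4.png",im["pixels"]); w=cloud(im).reshape(-1,3)
k=(np.hypot(w[:,0]-.523,w[:,1]-.003)<.027)&(w[:,2]>.055)&(w[:,2]<.1);p=w[k]
print(k.sum(),np.percentile(p[:,2],[5,25,50,75,95]).round(4))
E
```

```text
clock: 10.42
position: [0.525, 0.0029, 0.0719]
ee_rot: [3.12, 0.362, 0.003]
force: [-1.0, -0.7, 8.1]
width: 0.004
gripper_force: 4.0
2525 [0.0708 0.0716 0.0722 0.073  0.091 ]
```

View pics/w4.png

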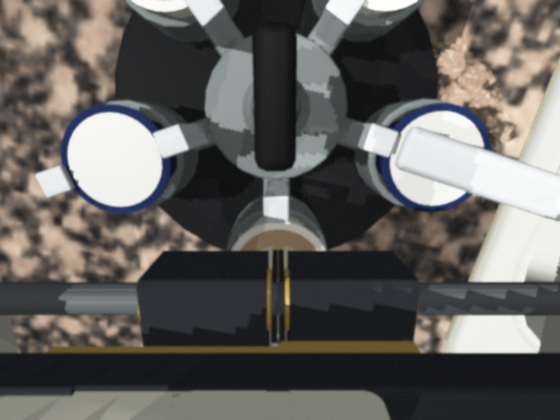

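The fingertips are on the lid (bottom centre, about (278,245)). The lid is at 72 mm and the ejector is pushing back with 8 N, so about 5 mm of travel remains.

```bash
python3 -m creep '[[0,0,0.03,0,0],[0,0,0.03,0,0],[0,0,0,0,0]]';python3 -m creep '[[0,0,0.03,0,0],[0,0,0,0,0]]'
```

```text
clock: 10.85
position: [0.525, 0.0029, 0.0696]
ee_rot: [3.12, 0.362, 0.003]
force: [-1.8, -1.1, 9.2]
width: 0.009
gripper_force: 4.3
clock: 11.1
position: [0.526, 0.0032, 0.0687]
ee_rot: [3.121, 0.362, 0.006]
force: [1.2, 0.4, 8.8]
width: 0.003
gripper_force: 4.3
```

```bash
python3 -m creep '[[-0.02,0,0.02,0,0],[0,0,0,0,0]]';python3 -m creep '[[0,0,0.02,0,0],[0,0,0,0,0]]'
```

```text
clock: 11.35
position: [0.5249, 0.0029, 0.0678]
ee_rot: [3.121, 0.362, 0.005]
force: [0.5, 0.1, 9.2]
width: 0.007
gripper_force: 4.3
clock: 11.6
position: [0.5249, 0.0029, 0.0673]
ee_rot: [3.12, 0.362, 0.005]
force: [-1.2, -0.5, 13.0]
width: 0.008
gripper_force: 6.4
```

```bash
python3 -m creep '[[0,0,0.01,0,0],[0,0,0,0,0]]'
```

```text
clock: 11.85
position: [0.525, 0.0029, 0.0672]
ee_rot: [3.12, 0.362, 0.005]
force: [-1.9, -0.5, 17.9]
width: 0.01
gripper_force: 8.8
```

The force is rising steeply at 67 mm, which is the home height. I'll lift off and check.

```bash
python3 -m creep '[[0,0,-0.3,0,0],[0,0,-0.5,0,0],[0,0,-0.7,0,0],[0,0,0,0,0],[0,0,0,0,0],[0,0,0,0,0]]'
python3 - <<'E'
from h import *
im=vision.get_image("wrist"); cv2.imwrite("pics/w5.png",im["pixels"]); w=cloud(im).reshape(-1,3)
def lid(x,y):
    p=w[(np.hypot(w[:,0]-x,w[:,1]-y)<.02)&(w[:,2]>.05)&(w[:,2]<.1)]
    A=np.c_[p[:,:2],np.ones(len(p))];print(len(p),np.percentile(p[:,2],[5,50,95]).round(4),np.linalg.lstsq(A,p[:,2],rcond=None)[0][:2].round(3))
lid(.5235,.003); lid(.558,.0871)
q=w[(np.hypot(w[:,0]-.5985,w[:,1]-.021)<.035)&(w[:,2]>.105)];print("knob",cv2.minAreaRect((q[:,:2]*1000).astype(np.float32)))
goto(.5985,.021,.13)
E
```

```text
clock: 12.6
position: [0.5229, 0.0026, 0.1247]
ee_rot: [-3.121, -0.362, 0.002]
force: [0.2, 0.2, -0.8]
width: 0.003
gripper_force: 0.0
2545 [0.0677 0.0687 0.0698] [-0.002 -0.001]
3484 [0.0665 0.0676 0.0687] [-0.001 -0.   ]
knob ((598.3447875976562, 20.708038330078125), (45.720123291015625, 13.745635986328125), 13.781956672668457)
t 12.65 pos [0.5229 0.0026 0.1247] xyaw 13.24 zax [-0.002 -0.    -1.   ] F [ 0.5 -0.5 -0.9] w 0.005 gf 0.0 units [ 1.945 -0.015 -0.135]
```

View pics/w5.png

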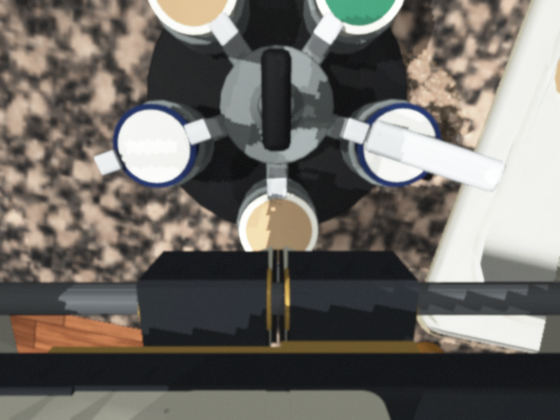

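The pod's lid at (278,230) is level at 68.7 mm, about 1 mm above its seated neighbour. Free, it would stand at 73 mm or more, so both clips are holding it and it is within the 2 mm limit. Next I'll grip the knob.

```bash
python3 -m creep '[[0,0,-0.3,0,0.45],[0.7,0,0,0,0.45],[0.7,-0.02,0,0,0.45],[0.5,0,0,0,0.45],[0,0,0,0,0.45],[0,0,0.5,0,0.45],[0,0,0.5,0,0.45],[0,0,0.3,0,0.45],[0,0,0,0,0.45]]'
python3 -c "
from h import *
goto(.5985,.0208,.084)"
```

```text
clock: 13.78
position: [0.5964, 0.0206, 0.085]
ee_rot: [3.121, 0.362, -0.003]
force: [0.3, 0.4, -0.8]
width: 0.449
gripper_force: 0.0
t 13.78 pos [0.5964 0.0206 0.085 ] xyaw 13.23 zax [-0.002 -0.    -1.   ] F [ 0.3  0.4 -0.8] w 0.449 gf 0.0 units [0.053 0.007 0.026]
```

```bash
python3 -m creep '[[0.04,0,0,0,0.45],[0,0,0,0,0],[0,0,0,0,0],[0,0,0,0,0],[0,0,0,0,0],[0,0,0,-0.3,0],[0,0,0,-0.7,0],[0,0,0,-0.8,0],[0,0,0,-0.8,0],[0,0,0,-0.8,0],[0,0,0,-0.8,0],[0,0,0,0,0]]' 60
python3 - <<'E'
from h import *
goto(.5985,.0208,.084); s=readout.observe(); print(np.round(s["joints"],2),s["ft_torque"])
E
```

```text
clock: 15.28
position: [0.5989, 0.0214, 0.0857]
ee_rot: [-3.034, -0.814, -0.0]
force: [-0.9, 1.3, 2.6]
width: 0.146
gripper_force: 60.0
t 15.28 pos [0.5989 0.0214 0.0857] xyaw 30.04 zax [ 0.  0. -1.] F [-0.9  1.3  2.6] w 0.146 gf 60.0 units [-0.016  0.008  0.042]
[ 0.12  0.57 -0.35  1.77  0.25  0.85 -1.4 ] [ 0.11994056  0.23349114 -0.26711612]
```

```bash
python3 -m creep '[[0,0,0,-1,0],[0,0,0,-1,0],[0,0,0,-1,0],[0,0,0,-1,0],[0,0,0,-0.9,0],[0,0,0,-0.9,0],[0,0,0,-0.9,0],[0,0,0,-0.9,0],[0,0,0,-0.8,0],[0,0,0,-0.8,0],[0,0,0,-0.6,0],[0,0,0,0,0]]'
python3 - <<'E'
from h import *
goto(.5985,.0208,.084); s=readout.observe(); print(np.round(s["joints"],2),s["ft_torque"])
im=vision.get_image("top"); cv2.imwrite("pics/t6.png",cv2.resize(im["pixels"][140:280,200:390],None,fx=4,fy=4))
E
```

```text
clock: 16.77
position: [0.5987, 0.0216, 0.0857]
ee_rot: [-2.584, -1.786, 0.0]
force: [-3.6, 1.0, 5.6]
width: 0.148
gripper_force: 60.0
t 16.77 pos [0.5987 0.0216 0.0857] xyaw 69.29 zax [-0.  0. -1.] F [-3.6  1.   5.6] w 0.148 gf 60.0 units [-0.021  0.003  0.043]
[ 0.24  0.6  -0.53  1.76  0.38  0.89 -0.82] [0.19959311 0.46800966 0.33212084]
```

View pics/t6.png

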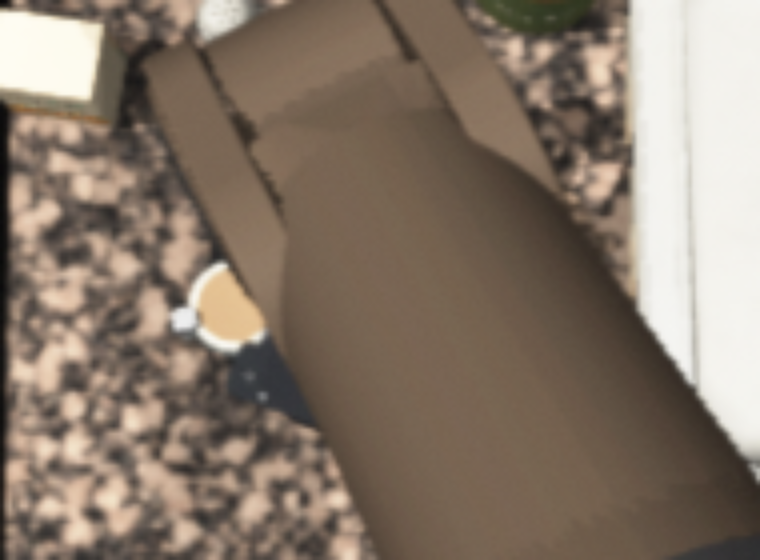

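The arm hides most of the wheel. The tan filled pod, now at (230,305), shows the wheel has turned CCW with the tool by about 56°. I have 16° left.

```bash
python3 -m creep '[[0,0,0,-0.8,0],[0,0,0,-0.8,0],[0,0,0,-0.8,0],[0,0,0,-0.8,0],[0,0,0,-0.5,0],[0,0,0,-0.3,0],[0,0,0,0,0],[0,0,0,0,0],[0,0,0,0,0]]'
python3 - <<'E'
from h import *
goto(.5985,.0208,.084); print(readout.observe()["ft_torque"])
E
```

```text
clock: 17.95
position: [0.5985, 0.0217, 0.0857]
ee_rot: [-2.312, -2.127, 0.0]
force: [-3.8, 1.6, 5.7]
width: 0.147
gripper_force: 60.0
t 17.95 pos [0.5985 0.0217 0.0857] xyaw 85.23 zax [-0.  0. -1.] F [-3.8  1.6  5.7] w 0.147 gf 60.0 units [-0.021  0.001  0.042]
[0.21574991 0.56733722 0.05735479]
```

Release and retreat straight up, keeping the opening small to stay clear of the gate arm.

```bash
python3 -m creep '[[0,0,0,0,0.3],[0,0,0,0,0.4],[0,0,0,0,0.4],[0,0,0,0,0.4],[0,0,-0.5,0,0.4],[0,0,-0.8,0,0.4],[0,0,-1,0,0.4],[-1,0,-0.8,0,0.4],[-1,0,0,0,0.4],[-1,0,0,0,0.4],[-1,0,0,0,0.4],[0,0,0,0,0.4]]'
python3 - <<'E'
from h import *
goto(.5985,.0208,.084)
for n in("top","wrist"):
    im=vision.get_image(n);w=cloud(im)
    if n=="top": cv2.imwrite("pics/t7.png",cv2.resize(im["pixels"][130:290,180:370],None,fx=4,fy=3.7))
    w=w.reshape(-1,3)
    q=w[(np.hypot(w[:,0]-.5985,w[:,1]-.021)<.03)&(w[:,2]>.105)&(w[:,2]<.12)]
    if len(q)>30: print(n,"knob",len(q),cv2.minAreaRect((q[:,:2]*1000).astype(np.float32)))
    p=w[(np.hypot(w[:,0]-.592,w[:,1]+.0567)<.022)&(w[:,2]>.06)&(w[:,2]<.075)]
    if len(p)>10: print(n,"pod",len(p),np.median(p[:,2]).round(4))
E
```

```text
clock: 19.45
position: [0.5852, -0.1427, 0.2106]
ee_rot: [2.317, 2.119, -0.002]
force: [-0.1, 0.2, -0.2]
width: 0.399
gripper_force: 0.0
t 19.45 pos [ 0.5852 -0.1427  0.2106] xyaw 84.89 zax [ 0.    -0.002 -1.   ] F [-0.1  0.2 -0.2] w 0.399 gf 0.0 units [ 4.108 -0.034  3.156]
top knob 137 ((599.2618408203125, 21.510995864868164), (44.144805908203125, 14.173199653625488), 84.81658935546875)
top pod 144 0.0684
wrist knob 261 ((597.043212890625, 0.29332733154296875), (6.703977584838867, 13.30112361907959), 84.62962341308594)
wrist pod 1101 0.0686
```

View pics/t7.png

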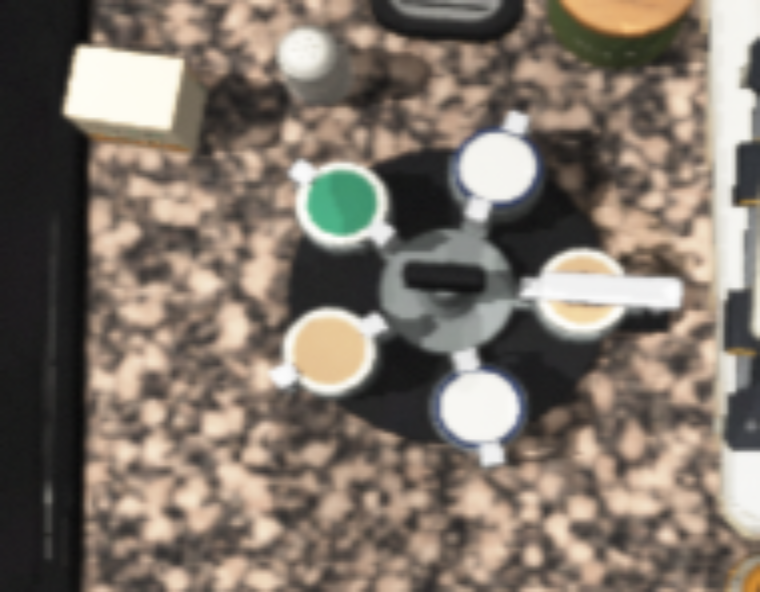

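The new tan pod is under the gate at (583,290) with its lid at 68.5 mm. The bar has turned about 71.4° and the bystanders haven't moved. The robot touches nothing.

```bash
python3 -c "
from cell import sign_off
print(sign_off())"
```

```text
the job is handed in; nothing more can be done
None
```

The job is handed in: the pod is clipped in its cup, with its lid level and about 1 mm above its neighbours' (limit 2 mm), and the wheel rests one click on with the pod under the gate; the sign-off call gave no verdict.

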